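# Refit a bench supply's access cover and lock its quarter-turn stud

### The arm

A 6-joint arm with a two-finger parallel gripper is mounted at the origin on a cart in front of the work surface, level with it; the furniture and walls round the work are solid. World frame = base frame: x ahead of the robot, y to its left, z up, the work surface at z = 0. Lengths are in m, angles in rad, forces in N, time in s.
With the tool pointing down it reaches from about 0.3 to 0.875 m from the base axis. Payload 6.4 kg.
Tool frame: the origin (TCP) lies between the finger pads; the fingertips stand 11 mm ahead of it and the grasp point (between the pads) lies 8 mm behind it; z points along the fingers, y is the line along which they close (so a half turn about z gives the same grasp; the last joint's range is limited). The gripper opens to 88 mm and grips with 3 to 60 N. Pads are 18 mm wide; open, the fingers measure 123 mm over their backs; the gripper's body (75 mm by 187 mm) begins 45 mm behind the grasp point.
Start: joints at [-1.401, 0.181, 1.607, -0, 1.354, -0.206], TCP at [0.211, -0.535, 0.25] pointing down, gripper open.
Joint ranges: [-2.99, 2.99], [-0.89, 2.07], [0.3, 2.58], [-1.14, 4.28], [0, 2.63], [-3.12, 3.12]. Speed limits (rad/s): [2.57, 2.57, 3.01, 3.14, 3.14, 3.14].

### API

Orientations are given as a unit quaternion [x, y, z, w].
In Python, from plant import bot gives the robot as it stands.
- The arm moves only by the tool drive_tool, never from a script. Its argument "series" is a list of rows, each a list of 5 numbers: the finger opening in m, from 0 to 0.0881, then the shift along the world's x, y, z in m, then the turn about the world's z in degrees. A call has 1 to 8 rows; each row is the pose to reach, as a shift and turn from the pose commanded when the call began; what a row does not reach only later rows make up. A row lasts 1/12 s, in which the tool goes at most 41.7 mm and 7.16 degrees, less where a joint would pass 70% of its speed; a pose out of reach is approached as far as the arm can. A call with a gripper value outside its range is refused whole. The fingers move at their own pace and stop on an object; the grip force is fixed at half the most. Time passes only in rows, so rows that repeat a pose let the fingers close. It gives the time, the measured TCP pose, the force, the opening and the grip force at its end, in the units of the state.
- bot.state(): the state, without advancing time (a new reading comes with each control period).
- bot.camera(name): name is "side" or "top" or "wrist"; returns the picture (400x640x3 uint8, red, green, blue); there is no depth.
- bot.camera_model(name): a dict with "K" (3x3 intrinsics, pixels), "xyz" and "attitude" of the camera in the world; the wrist camera has in their place "mount" (4x4, takes a point from camera to tool coordinates, whose origin is the TCP and whose axes are the flange's). Camera axes: x right, y down, z forward; pixel columns grow to the right and rows downward; lengths in m; the calibration is good to about 2 mm. A picture is of the moment at which its call begins: read the wrist's pose just before it. camera_model takes no time and is no camera call.
- bot.sign_off(): hands the job in; it is judged then, once.
The state is a dict: "clock": time; "q": joint angles; "dq": joint speeds; "joint_torque": joint torques, N m; "position": TCP position; "eef_rot": TCP orientation; "ft_force": force on the tool from outside, world axes, zero at the start; "ft_torque": the same for the moment, N m; "finger_gap": finger opening in m; "grip_force": force on a finger pad.
Only numpy, scipy, OpenCV 4.12 (cv2) and the standard library are available. Lean on these libraries where they do the work, as an engineer would, in place of code of your own. Each camera call takes 0.05 s, during which the arm holds its last target. There are 200 camera calls.

### The job

Close up the bench supply: lay its loose access cover on the opening, slide it until its tongue is fully home under the hood, then feel for the slot below with the sprung stud, press the stud right in and turn it a quarter turn clockwise (seen from above) until it springs back and locks the cover down. The sheet metal bends if you lean on it, so work by feel and force nothing, and leave the two blue capacitors and the roll of tape beside the work where they are.

Things in the scene. Friction and masses are not known exactly. Their poses are not given: they have to be found in the camera images.
- supply: Grey steel bench supply, fixed, open on top; black front panel, hood at the far end. Frame: origin at bench level on the centre line, 100 mm behind the front panel; x from front panel to hood, y left, z up. Case: x -100 to 125, y -60 to 60 mm, ledge round the opening at z 70. Bends if the cover or its stud is pushed against it with over 60 N.
- home (a point): Where the cover's frame lies when home, axes parallel to the supply's: (0, 0, 70) mm in the supply's frame. Lay the cover down level, its origin 22 to 32 mm short of this point in the supply's x, flanges outside the case's sides (1.2 mm play a side; rounded side edges lead them in), then slide it along the supply's x to its stop. Sliding takes 2 to 6 N.
- hood (a point): Middle of the hood's mouth, at (80, 0, 77) mm in the supply's frame. Under the hood is a gap 7.5 mm high over the ledge for the tongue; its lip, from x 79, is raised a little as a lead-in. Its cheeks (y 52 to 60 mm on both sides) have upright front faces at x 80: the rigid stop that the plate's shoulders meet when the cover is home.
- cover: Loose grey cover, 0.3 to 0.45 kg: plate 174 x 131 x 4 mm, tongue at one end, stud with black wing near the other, dark bow handle between. Frame: origin on the plate's underside, centre line; x to the tongue, y left, z up; shoulders at x 80, rear edge at x -94. Side flanges turned down 15 mm, inside 61.2 mm from the centre line, feet flared; it stands on them on the bench, underside 15 mm up.
- tongue (a point): Tip of the cover's tongue, at (98, 0, 2) mm in the cover's frame: 86 mm wide, 4 mm thick, reaching 18 mm past the plate's shoulders. It goes under the supply's hood.
- bow_grip (a point): Centre of the cover's bow handle: a round bar 10 mm thick along the cover's x, 42 mm clear between its two legs, 26 mm above the plate's top; at (14, 0, 30) mm in the cover's frame. Pinch it across the cover's y. The wing stands 64 mm behind it.
- wing (a point): Centre of the stud's wing, a black upright blade 36 mm long, 12 mm thick, 24 mm tall; at (-50, 0, 41) mm in the cover's frame with the stud out. It sinks and turns with the stud. Own y axis along the blade, x across: pinch it across x. The top of a round sleeve of 24 mm diameter is 14 mm under this point: keep the fingertips above it. The plate's top is 37 mm under it (21 mm when pressed in).
- slot (a point): Where the stud comes down on the supply: centre of the slot in a steel receptacle riveted to a shelf, at (-50, 0, 61.5) mm in the supply's frame, right under the stud when the cover is home. Slot 29 x 10.4 mm; the stud's cross bar is 22 x 6 x 6 mm. The slot lies along the supply's y give or take 0.9 rad, differing from unit to unit: not in the readings, seen only while the cover is off.
- stud_push (a joint): How far the stud is pressed in, m: 0 = out (the spring holds it there), 0.016 = hard stop. The spring resists with 4 N at 0, 13.5 N at 0.013, 15.4 N at 0.016. With the bar across the slot it stops at 0.0015; in line with the slot to about 0.15 rad it drops in. It must be in by over 0.013 to turn on from there. Locked, it has sprung back to about 0.0105.
- stud_turn (a joint): Angle of the stud, rad: 0 = wing and cross bar straight across the cover (along its y), growing clockwise seen from above. Starts between -0.35 and 0.35; stays where it is left. In through the slot, it turns clockwise only, to a stop 1.7 past the slot; let up from 1.4 past the slot on, it springs back into its notch, locked. Let go half way it rests at 0.013 in and can be gripped anew.
- capacitor_1: dark blue capacitor can, 22 mm diameter, 28 mm tall, standing between the supply and the cover. Not part of the job.
- capacitor_3: dark blue capacitor can, 25 mm diameter, 32 mm tall, standing beside the smaller one. Not part of the job.
- tape_1: roll of black tape lying flat, 60 mm diameter, 19 mm high, between the supply and the cover. Not part of the job.

How it is judged:
On the way, in this order (a step that is already met when the one before it is completed fails the run):
1. the cover lies on the supply, slid home under the hood, its stud still out (x of cover in the frame of supply between -0.004 and 0.003 m and y of cover in the frame of supply between -0.005 and 0.005 m and z of cover in the frame of supply between 0.067 and 0.074 m and value of joint stud_push below 0.006 m), for 0.2 s.
2. the stud is pressed in through the slot (x of cover in the frame of supply between -0.004 and 0.003 m and y of cover in the frame of supply between -0.005 and 0.005 m and z of cover in the frame of supply between 0.067 and 0.074 m and value of joint stud_push above 0.0132 m), for 0.1 s.
At the end, for the whole second after the job is handed in: the cover lies home on the supply (within 4 mm along, 5 mm across and about 4 mm in height) and at rest, and its stud is locked: left alone, it stands between 9 and 12.2 mm in, where only its notch holds it, turned clockwise past 0.4 rad (x of cover in the frame of supply between -0.004 and 0.003 m and y of cover in the frame of supply between -0.005 and 0.005 m and z of cover in the frame of supply between 0.067 and 0.074 m and value of joint stud_turn above 0.4 rad and value of joint stud_push between 0.009 and 0.0122 m and linear speed of cover below 0.02 m/s); the robot touches nothing.
It fails at once if the cover or its stud is forced against the supply (contact force between cover and supply above 60 N).
It fails at once if another thing on the bench is shoved aside (distance of any of capacitor_1, capacitor_3, tape_1 from where it was at the start of the episode above 0.03 m).
It also fails if it takes over 72 s, if anything falls off the work surface, if the arm or the gripper's body presses on something with over 40 N, if the wrist force passes 120 N, or if a joint passes its speed limit or range.

## Working session

There is one attempt and no reset: what is moved stays moved. The work goes in short steps, Python scripts to look and compute and a tool call to move; the robot and the scene stay as the last step left them, time stands still between calls to the robot, and variables do not carry over. Pictures are saved under pics/ and viewed, at most 10 in all, crops included, and the job is handed in when it is done.

Besides the shell and the picture viewer there is one more tool, called after "Request:" as name(argument=value, ...), one argument or row to a line, values as JSON. drive_tool: Moves the arm, as the interface text tells. Its arguments: {"type":"object","properties":{"series":{"type":"array","items":{"type":"array","items":{"type":"number"}}}},"required":["series"]}

```bash
mkdir -p pics; cat > h.py <<'E'
import numpy as np,cv2
from scipy.spatial.transform import Rotation as R
from plant import bot
def cam(name):
    s=bot.state(); m=bot.camera_model(name); im=bot.camera(name)
    K=np.array(m["K"])
    if "mount" in m:
        M=np.array(m["mount"]); Rt=R.from_quat(s["eef_rot"]).as_matrix()
        C=Rt@M[:3,3]+np.array(s["position"]); A=Rt@M[:3,:3]
    else:
        C=np.array(m["xyz"]); a=np.array(m["attitude"])
        A=a if a.shape==(3,3) else R.from_quat(a).as_matrix()
    return im,(K,C,A)
def ray(c,p):
    K,C,A=c; d=A@np.linalg.inv(K)@np.array([p[0],p[1],1.]); return C,d/np.linalg.norm(d)
def onz(c,p,z):
    C,d=ray(c,p); return C+d*(z-C[2])/d[2]
def tri(c1,p1,c2,p2):
    C1,d1=ray(c1,p1);C2,d2=ray(c2,p2)
    t=np.linalg.lstsq(np.c_[d1,-d2],C2-C1,rcond=None)[0]
    a,b=C1+t[0]*d1,C2+t[1]*d2; return (a+b)/2,np.linalg.norm(a-b)
def proj(c,X):
    K,C,A=c; v=K@(A.T@(np.array(X)-C)); return v[:2]/v[2]
def save(n,im): cv2.imwrite(f"pics/{n}.png",im[...,::-1])
E
python3 - <<'E'
from h import *
import pickle
d={}
for n in("top","side"):
    d[n]=cam(n); save(n,d[n][0]); print(n,d[n][1])
pickle.dump(d,open("d.pkl","wb"))
print(bot.state())
E
```

```text
top (array([[452.83309059,   0.        , 319.58103584],
       [  0.        , 452.83309059, 185.62099387],
       [  0.        ,   0.        ,   1.        ]]), array([ 0.37944407, -0.00355433,  1.11132369]), array([[-0.00451608, -0.98837094,  0.15199505],
       [-0.99997374,  0.00532493,  0.00491493],
       [-0.00566714, -0.15196886, -0.98836903]]))
side (array([[442.19296288,   0.        , 322.92369316],
       [  0.        , 442.19296288, 198.65765289],
       [  0.        ,   0.        ,   1.        ]]), array([0.20160262, 0.61802327, 0.52034979]), array([[-0.85590102, -0.27786473,  0.43614749],
       [-0.5168951 ,  0.43373221, -0.73803511],
       [ 0.01590271, -0.8571275 , -0.51485876]]))
{'clock': 0.1, 'q': array([-1.40129995e+00,  1.81460157e-01,  1.60789214e+00, -2.01625709e-05,
        1.35377872e+00, -2.06291835e-01]), 'dq': array([ 0.00056621, -0.00176274, -0.00261495,  0.00162869,  0.00137827,
       -0.0013261 ]), 'joint_torque': array([ 6.38761594e-04, -4.34821880e+01, -3.42696726e+01,  7.05112657e-02,
        3.40423733e-02, -2.95308166e-05]), 'position': array([ 0.21096505, -0.53441203,  0.24891158]), 'eef_rot': array([ 9.82399077e-01,  1.86792564e-01,  4.30896907e-06, -7.69235306e-04]), 'ft_force': array([-0.70827558, -0.17013722, -0.85731889]), 'ft_torque': array([-0.00060072, -0.00212646, -0.01114985]), 'grip_force': 0.0, 'finger_gap': 0.08804702315265862}
```

View pics/top.png

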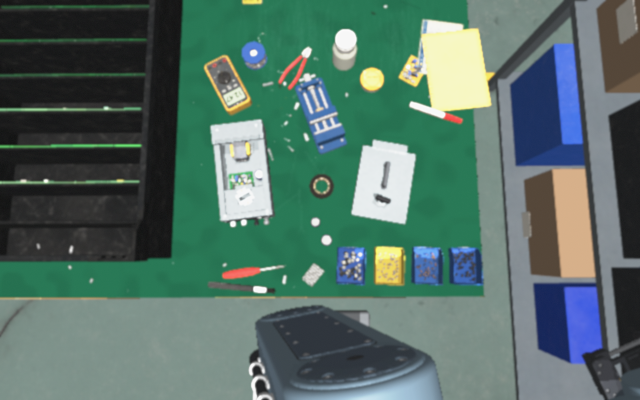

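View pics/side.png

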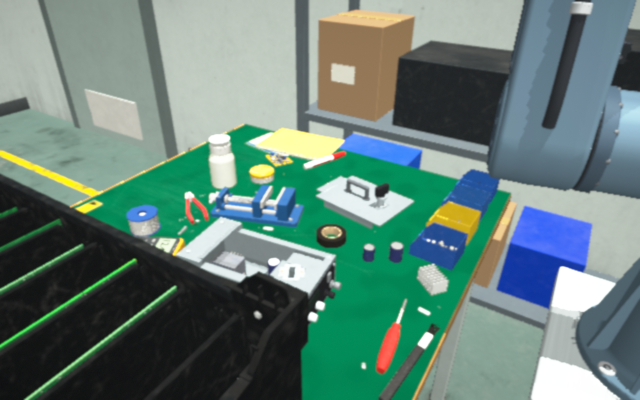

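The top view shows the supply at about (242,172) with its hood up (+x), the cover at (384,182) with its tongue up, bow (385,175) and wing (382,199). The tape is at (321,185) and the capacitors at (315,222) and (326,240). In the side view the capacitors are at (369,253) and (397,252).

```bash
python3 - <<'E'
from h import *
import pickle
d=pickle.load(open("d.pkl","rb")); im,c=d["top"]
hsv=cv2.cvtColor(im,cv2.COLOR_RGB2HSV)
m=((hsv[...,1]<40)&(hsv[...,2]>110)).astype(np.uint8)
n,l,s,ce=cv2.connectedComponentsWithStats(m)
for p,z in(((384,182),.019),((215,150),.07)):
    k=max((i for i in range(1,n) if s[i,4]>500),key=lambda i:-np.hypot(*(ce[i]-p)))
    cn=max(cv2.findContours((l==k).astype(np.uint8),0,2)[0],key=cv2.contourArea)
    r=cv2.minAreaRect(cn); b=cv2.boxPoints(r); print(s[k],r)
    for q in b: print(q,onz(c,q,z).round(4))
for n_,p,z in(("tape",(321,185),.019),("c1",(315,222),.03),("c3",(326,240),.03),("wing",(382,199),.05),("bow",(385,175),.045)):print(n_,onz(c,p,z).round(4))
m=bot.camera_model("wrist"); print(m)
c2=d["side"][1]
print("bow tri",tri(c,(385,175),c2,(358,183)))
E
```

```text
[ 351  140   65   84 4042] ((384.27423095703125, 180.90936279296875), (55.42363357543945, 77.81736755371094), 9.7824068069458)
[350.3545  214.54388] [ 0.4763 -0.0721  0.019 ]
[363.57617 137.85797] [ 0.6667 -0.1077  0.019 ]
[418.19397 147.27484] [ 0.6419 -0.2421  0.019 ]
[404.9723  223.96075] [ 0.453  -0.2032  0.019 ]
[ 211  119   62  108 4787] ((241.76368713378906, 173.76803588867188), (105.13860321044922, 52.45280838012695), 83.75808715820312)
[209.97708 124.36188] [0.6885 0.2618 0.07  ]
[262.11896  118.658875] [0.7017 0.1378 0.07  ]
[273.5503 223.1742] [0.4528 0.1078 0.07  ]
[221.40842 228.8772 ] [0.4403 0.2275 0.07  ]
tape [ 0.5489 -0.0016  0.019 ]
c1 [0.4579 0.0132 0.03  ]
c3 [ 0.4151 -0.0128  0.03  ]
wing [ 0.5099 -0.1454  0.05  ]
bow [ 0.5683 -0.1547  0.045 ]
{'K': array([[293.98259209,   0.        , 319.15607465],
       [  0.        , 293.98259209, 199.60863053],
       [  0.        ,   0.        ,   1.        ]]), 'mount': array([[-3.21027437e-04, -9.65035117e-01, -2.62120429e-01,
         6.63227390e-02],
       [ 9.99999623e-01, -5.21320517e-04,  6.94586419e-04,
         8.78598657e-04],
       [-8.06949044e-04, -2.62120108e-01,  9.65034921e-01,
        -1.35674391e-01],
       [ 0.00000000e+00,  0.00000000e+00,  0.00000000e+00,
         1.00000000e+00]])}
bow tri (array([ 0.56793367, -0.15351213,  0.05110129]), np.float64(0.0016059474398037172))
```

Request:
drive_tool(
  series=[
    [0.088,0,0.04,0,-6],
    [0.088,0,0.08,0,-12],
    [0.088,0,0.12,0,-18],
    [0.088,0.01,0.16,0,-24],
    [0.088,0.02,0.2,0,-30],
    [0.088,0.035,0.235,0,-32],
    [0.088,0.06,0.265,0,-32],
    [0.088,0.09,0.29,0,-32],
  ],
)

```text
clock: 0.77
position: [0.3008, -0.2427, 0.2496]
eef_rot: [0.996, -0.092, 0.0, 0.0]
ft_force: [0.6, -1.2, 0.0]
finger_gap: 0.0882
grip_force: 0.0
```

Request:
drive_tool(
  series=[
    [0.088,0.04,0.016,0,0],
    [0.088,0.08,0.032,0,0],
    [0.088,0.12,0.048,0,0],
    [0.088,0.16,0.064,-0.01,0],
    [0.088,0.195,0.08,-0.03,0],
    [0.088,0.22,0.09,-0.05,0],
    [0.088,0.22,0.09,-0.05,0],
  ],
)

```text
clock: 1.35
position: [0.5222, -0.1509, 0.1928]
eef_rot: [0.996, -0.089, -0.004, -0.003]
ft_force: [-1.1, 0.7, -0.5]
finger_gap: 0.0881
grip_force: 0.0
```

```bash
python3 - <<'E'
from h import *
import pickle
im,c=cam("wrist"); save("w1",im); pickle.dump((im,c),open("w1.pkl","wb"))
E
```

```text
(no output)
```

View pics/w1.png

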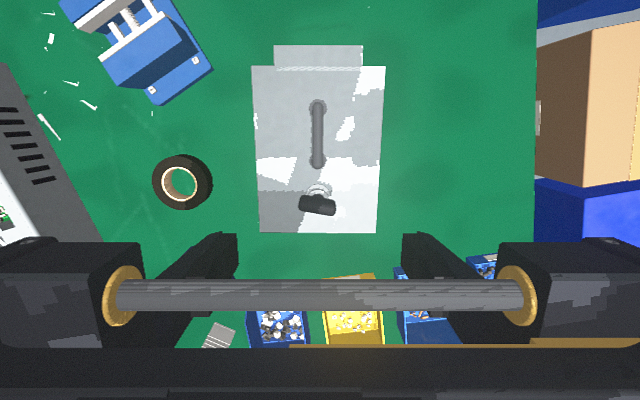

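Request:
drive_tool(
  series=[
    [0.088,0,0.04,0.02,6],
    [0.088,0,0.08,0.04,12],
    [0.088,0,0.12,0.05,18],
    [0.088,0,0.16,0.05,18],
    [0.088,0,0.2,0.05,18],
    [0.088,0,0.24,0.05,18],
    [0.088,0,0.28,0.05,18],
    [0.088,0,0.31,0.05,18],
  ],
)

```text
clock: 2.07
position: [0.5203, 0.157, 0.2514]
eef_rot: [0.998, 0.066, 0.001, -0.0]
ft_force: [-0.6, 0.4, 0.1]
finger_gap: 0.0879
grip_force: 0.0
```

Request:
drive_tool(
  series=[
    [0.088,0,0,0,0],
    [0.088,0,0,0,0],
  ],
)

```text
clock: 2.23
position: [0.5206, 0.1555, 0.2509]
eef_rot: [0.998, 0.067, 0.001, 0.0]
ft_force: [0.6, -0.3, 0.2]
finger_gap: 0.0878
grip_force: 0.0
```

```bash
python3 - <<'E'
from h import *
import pickle
im,c=cam("wrist"); save("w2",im); pickle.dump((im,c),open("w2.pkl","wb"))
print(bot.state()["position"])
E
```

```text
[0.52082345 0.15437033 0.25061652]
```

View pics/w2.png

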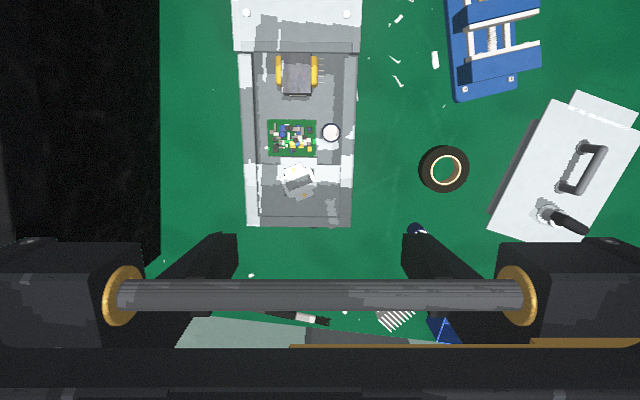

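The cover view w1 has the tongue at (319,46), bow from (318,105) to (318,162) and wing at (318,205). The supply view w2 has the hood lip near row 45, the receptacle at (298,181) and the front edge at row 226. I'll take a closer second view for height and slot angle.

Request:
drive_tool(
  series=[
    [0.088,0.01,0.0,-0.04,0],
    [0.088,0.02,0.0,-0.08,0],
    [0.088,0.03,0,-0.08,0],
    [0.088,0.03,0,-0.08,0],
    [0.088,0.03,0,-0.08,0],
  ],
)

```text
clock: 2.7
position: [0.5524, 0.1537, 0.1716]
eef_rot: [0.998, 0.065, 0.001, 0.0]
ft_force: [0.1, 0.1, 0.3]
finger_gap: 0.0881
grip_force: 0.0
```

```bash
python3 - <<'E'
from h import *
import pickle
im,c=cam("wrist"); pickle.dump((im,c),open("w3.pkl","wb"))
print(bot.state()["position"])
a=pickle.load(open("w2.pkl","rb"))[0]
A=cv2.resize(a[0:240,225:370],None,fx=2.5,fy=2.5,interpolation=cv2.INTER_CUBIC)
B=cv2.resize(im[0:240,200:390],None,fx=2.3,fy=2.5,interpolation=cv2.INTER_CUBIC)
save("w23",np.hstack([A,B])); print(A.shape,B.shape)
E
```

```text
[0.55256204 0.15414663 0.17232558]
(600, 362, 3) (600, 437, 3)
```

View pics/w23.png

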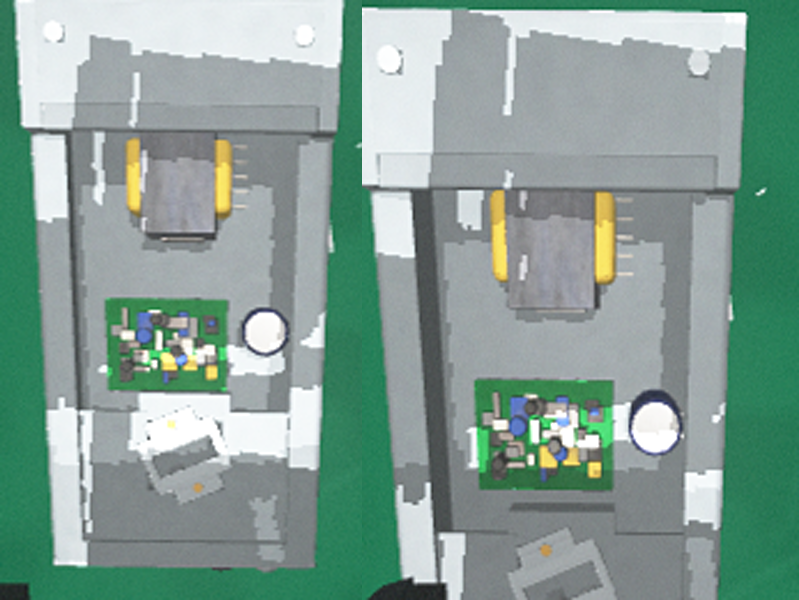

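In w23 the slot centre is at (185,453) in the left crop, about (299,181) in w2, tilted with its right end up by roughly 22°. The ledge edges stand out clearly against the green.

```bash
cat > m.py <<'E'
from h import *
import pickle
def ld(n): return pickle.load(open(n+".pkl","rb"))
def fg(im):
    h=cv2.cvtColor(im,cv2.COLOR_RGB2HSV); g=(h[...,0]>60)&(h[...,0]<90)&(h[...,1]>120)
    return ~g
def edges(im,rows,xc,lo,hi):
    f=fg(im);L=[];Rr=[]
    for r in rows:
        x=xc
        # outermost run edges: scan inward from lo / hi
        l=lo+np.argmax(f[r,lo:xc]); rr=hi-np.argmax(f[r,xc:hi][::-1])
        L.append((l-.5,r));Rr.append((rr-.5,r))
    return L,Rr
def fit(c,P,z):
    X=np.array([onz(c,p,z)[:2] for p in P])
    for _ in range(4):
        mu=np.median(X,0) if 0 else X.mean(0); d=np.linalg.svd(X-mu)[2][0]; d*=np.sign(d[0])
        e=(X-mu)@np.array([-d[1],d[0]]); k=abs(e)<max(2*e.std(),5e-4); X=X[k]
    return mu,d,np.degrees(np.arctan2(d[1],d[0]))
def body(c,L,Rr,z):
    a=fit(c,L,z);b=fit(c,Rr,z); n=np.array([-np.sin(np.radians((a[2]+b[2])/2)),np.cos(np.radians((a[2]+b[2])/2))])
    print("z",z,"yaw L/R",a[2].round(2),b[2].round(2),"width",((a[0]-b[0])@n).round(4),"offset n",((a[0]+b[0])@n/2).round(4)); return (a[2]+b[2])/2,n,(a[0]+b[0])@n/2
E
python3 - <<'E'
from m import *
im,c=ld("w2"); L,Rr=edges(im,range(60,215),300,180,400)
for z in(.066,.07,.074): y,n,o=body(c,L,Rr,z)
im3,c3=ld("w3"); L3,R3=edges(im3,range(82,185),300,185,420)
for z in(.066,.07,.074): body(c3,L3,R3,z)
f=fg(im); col=f[200:240,297]; print("front",onz(c,(297,226.5),.07),"lip w2",onz(c,(297,52.5),.077),"w3",onz(c3,(295,75.5),.077))
print("lip tri",tri(c,(233+2,52.3),c3,(205,76)))
# slot
g=cv2.cvtColor(im,cv2.COLOR_RGB2GRAY); print(g[170:195,282:316])
for nm,p in(("riv1",(225+172/2.5,424/2.5)),("riv2",(225+197/2.5,488/2.5)),("s",(299,181.2)),("sL",(225+155/2.5,466/2.5)),("sR",(225+214/2.5,440/2.5))): print(nm,onz(c,p,.0615).round(4))
im,c=ld("w1"); L,Rr=edges(im,range(80,225),318,225,410)
for z in(.015,.019,.023): body(c,L,Rr,z)
print("shoulder",onz(c,(260,67),.019),onz(c,(375,67),.019),"tip",onz(c,(319,45),.019),"rear",onz(c,(319,233),.019))
im2,c2=ld("w2")
print("bow legs",tri(c,(318,105),c2,(597,150)),tri(c,(318,162),c2,(567,187)), "z.049",onz(c,(318,105),.045),onz(c,(318,162),.045))
E
```

```text
z 0.066 yaw L/R 6.85 6.91 width 0.1214 offset n 0.114
z 0.07 yaw L/R 6.85 6.91 width 0.1199 offset n 0.1137
z 0.074 yaw L/R 6.85 6.91 width 0.1184 offset n 0.1134
z 0.066 yaw L/R 6.99 6.84 width 0.1214 offset n 0.1138
z 0.07 yaw L/R 6.99 6.84 width 0.1194 offset n 0.1133
z 0.074 yaw L/R 6.99 6.84 width 0.1174 offset n 0.1128
front [0.46693422 0.17237649 0.07      ] lip w2 [0.64603101 0.19238702 0.077     ] w3 [0.64729393 0.18255622 0.077     ]
lip tri (array([0.64151603, 0.2576316 , 0.05226363]), np.float64(0.0022684870007039933))
[[239 249 255 255 255 255 255 255 255 255 246 246 245 254 255 255 255 255
  255 255 255 255 255 255 255 255 255 255 255 255 103 157 230 251]
 [246 255 255 255 255 255 255 255 255 255 255 253 252 246 255 255 255 255
  255 255 255 255 255 255 255 255 255 255 255 255 133 153 234 252]
 [246 235 244 255 255 255 255 255 255 255 255 255 255 255 255 255 255 255
  255 255 255 255 255 255 255 255 255 255 255 255 255 151 232 251]
 [248 226 241 255 255 255 255 255 255 255 255 255 255 255 255 255 255 255
  255 255 255 255 255 255 255 255 255 254 255 255 255 135 232 251]
[... 2999 characters left out ...]
5024 0.1692 0.0615]
s [0.5179 0.1766 0.0615]
sL [0.5101 0.1893 0.0615]
sR [0.5255 0.1643 0.0615]
z 0.015 yaw L/R -10.5 -10.49 width 0.1332 offset n -0.0519
z 0.019 yaw L/R -10.5 -10.49 width 0.1315 offset n -0.052
z 0.023 yaw L/R -10.5 -10.49 width 0.1298 offset n -0.052
shoulder [ 0.64543215 -0.1156435   0.019     ] [ 0.62547988 -0.22526683  0.019     ] tip [ 0.65417231 -0.1753653   0.019     ] rear [ 0.46544991 -0.14108493  0.019     ]
bow legs (array([ 0.59834954, -0.1646481 ,  0.03919307]), np.float64(0.0034531571010114996)) (array([ 0.54704025, -0.15467874,  0.02877822]), np.float64(0.0020902741427531995)) z.049 [ 0.59985196 -0.16466617  0.045     ] [ 0.54831076 -0.15525512  0.045     ]
```

Request:
drive_tool(
  series=[
    [0.088,0.003,-0.039,0,-3],
    [0.088,0.006,-0.079,0,-9],
    [0.088,0.009,-0.118,0,-15],
    [0.088,0.012,-0.157,0,-18],
    [0.088,0.015,-0.197,0,-18],
    [0.088,0.018,-0.236,0,-18],
    [0.088,0.021,-0.275,-0.02,-18],
    [0.088,0.0215,-0.3145,-0.03,-18],
  ],
)

```text
clock: 3.42
position: [0.5737, -0.1606, 0.1429]
eef_rot: [0.996, -0.091, 0.002, 0.001]
ft_force: [0.6, 0.5, -1.0]
finger_gap: 0.0879
grip_force: 0.0
```

Request:
drive_tool(
  series=[
    [0.06,0,0,0,0],
    [0.05,0,0,0,0],
    [0.05,0,0,-0.02,0],
    [0.05,0,0,-0.02,0],
    [0.05,0,0,-0.02,0],
  ],
)

```text
clock: 3.83
position: [0.5724, -0.1568, 0.1209]
eef_rot: [0.996, -0.091, -0.0, -0.0]
ft_force: [-0.1, -0.2, 0.3]
finger_gap: 0.0565
grip_force: 0.0
```

```bash
python3 - <<'E'
from m import *
im,c=cam("wrist"); save("w4",im); pickle.dump((im,c),open("w4.pkl","wb"))
s=bot.state(); print(s["position"],R.from_quat(s["eef_rot"]).as_matrix()[:,:2].round(4),s["q"].round(3))
im,c=ld("w2")
for a,b in(((308,173.5),(290,180)),((308.5,183),(291.5,190))):
    d=onz(c,b,.0615)-onz(c,a,.0615); print("slot cw from y deg",96.9-np.degrees(np.arctan2(d[1],d[0])))
E
```

```text
[ 0.57293681 -0.1570521   0.12146122] [[ 9.836e-01 -1.802e-01]
 [-1.802e-01 -9.836e-01]
 [ 9.000e-04  1.000e-04]] [-0.467  0.364  1.657  0.     1.119  1.285]
slot cw from y deg -20.743144073574513
slot cw from y deg -23.44736410174157
```

View pics/w4.png

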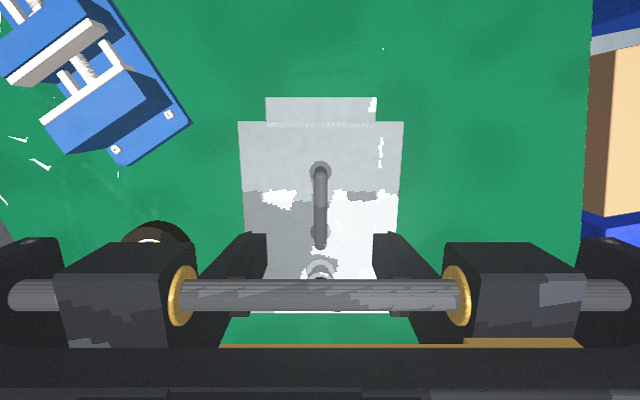

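The bow runs from (320,168) to (320,245) in the picture, midway between the fingers, and the tongue is at row 98.

```bash
python3 - <<'E'
from m import *
im4,c4=ld("w4"); im1,c1=ld("w1")
# dark bow: centroid columns per row, ends
for im,c,x0,x1,r0,r1 in((im1,c1,300,336,90,180),(im4,c4,300,340,150,255)):
    g=cv2.cvtColor(im,cv2.COLOR_RGB2GRAY)[r0:r1,x0:x1]<110
    n,l,s,ce=cv2.connectedComponentsWithStats(g.astype(np.uint8)); k=1+s[1:,4].argmax()
    ys,xs=np.where(l==k); print(ys.min()+r0,ys.max()+r0)
    mid=(ys.min()+ys.max())/2; sel=abs(ys-mid)<15; q=(xs[sel].mean()+x0,mid+r0)
    print(q,onz(c,q,.047)); 
    ends=[(xs.mean()+x0,ys.min()+r0),(xs.mean()+x0,ys.max()+r0)]
    globals().setdefault("E",[]).append(ends)
for i in(0,1): print(tri(c1,E[0][i],c4,E[1][i]))
L,Rr=edges(im4,range(130,225),320,225,420); body(c4,L,Rr,.019)
print("rear tip",onz(c4,(320,98),.019))
E
```

```text
159 168
(np.float64(314.15), np.float64(163.5)) [ 0.54783598 -0.15142775  0.047     ]
205 249
(np.float64(314.7096774193548), np.float64(227.0)) [ 0.56151303 -0.15264933  0.047     ]
(array([ 0.52940487, -0.14485816, -0.12583102]), np.float64(0.0006284256257462777))
(array([ 0.54364363, -0.15025051,  0.04716591]), np.float64(0.0007860999184609265))
z 0.019 yaw L/R -10.45 -10.54 width 0.1311 offset n -0.052
rear tip [ 0.65372672 -0.1736963   0.019     ]
```

Request:
drive_tool(
  series=[
    [0.05,-0.001,0,-0.03,0],
    [0.05,-0.001,0,-0.06,0],
    [0.05,-0.001,0,-0.075,0],
    [0.05,-0.001,0,-0.081,0],
    [0.05,-0.001,0,-0.081,0],
    [0.05,-0.001,0,-0.081,0],
  ],
)

```text
clock: 4.38
position: [0.5725, -0.1581, 0.0405]
eef_rot: [0.996, -0.091, 0.001, 0.0]
ft_force: [-0.2, -0.1, -0.1]
finger_gap: 0.05
grip_force: 0.0
```

Request:
drive_tool(
  series=[
    [0.005,0,0,0,0],
    [0.005,0,0,0,0],
    [0.005,0,0,0,0],
    [0.005,0,0,0,0],
    [0.005,0,0,0,0],
    [0.005,0,0,0,0],
    [0.005,0,0,0,0],
  ],
)

```text
clock: 4.97
position: [0.5716, -0.1581, 0.0392]
eef_rot: [0.996, -0.091, 0.0, -0.0]
ft_force: [-0.3, 0.6, 0.8]
finger_gap: 0.0087
grip_force: 30.1
```

Request:
drive_tool(
  series=[
    [0.005,0,0,0.01,0],
    [0.005,0,0,0.03,0],
    [0.005,0,0,0.06,0],
    [0.005,0,0,0.09,0],
    [0.005,0,0,0.115,0],
    [0.005,0,0,0.115,0],
    [0.005,0,0,0.115,0],
  ],
)

```text
clock: 5.55
position: [0.5722, -0.1585, 0.1553]
eef_rot: [0.996, -0.091, 0.001, 0.001]
ft_force: [0.2, -0.6, -5.1]
finger_gap: 0.0087
grip_force: 30.0
```

Request:
drive_tool(
  series=[
    [0.005,0,0.02,0,1],
    [0.005,-0.002,0.06,0,3],
    [0.005,-0.005,0.1,0,6],
    [0.005,-0.008,0.14,0,9],
    [0.005,-0.01,0.18,0,12],
    [0.005,-0.012,0.22,0,15],
    [0.005,-0.015,0.26,0,17.4],
    [0.005,-0.017,0.3,0,17.4],
  ],
)

```text
clock: 6.22
position: [0.552, 0.1436, 0.151]
eef_rot: [0.998, 0.061, -0.003, -0.0]
ft_force: [1.0, 0.7, -3.3]
finger_gap: 0.0088
grip_force: 30.0
```

Request:
drive_tool(
  series=[
    [0.005,0,0.02,0,0],
    [0.005,0,0.035,0,0],
    [0.005,0,0.04,0,0],
    [0.005,0,0.04,0,0],
    [0.005,0,0.04,0,0],
    [0.005,0,0.04,0,0],
  ],
)

```text
clock: 6.72
position: [0.5542, 0.1806, 0.1531]
eef_rot: [0.998, 0.06, -0.001, 0.0]
ft_force: [-0.6, -0.8, -3.7]
finger_gap: 0.009
grip_force: 30.0
```

```bash
python3 - <<'E'
from m import *
im,c=cam("wrist"); save("w5",im); pickle.dump((im,c),open("w5.pkl","wb"))
s,cs=cam("side"); save("s5",np.hstack([im,s])[:, :]); cv2.imwrite("pics/c5.png",cv2.resize(np.vstack([im[0:300],s[100:400]]),None,fx=1,fy=1)[...,::-1])
s=bot.state(); print(s["position"],s["ft_force"],R.from_quat(s["eef_rot"]).as_matrix()[:,0].round(4))
E
```

```text
[0.5545904  0.1805785  0.15368148] [-0.15768962 -0.22699568 -4.30573974] [ 9.929e-01  1.190e-01 -6.000e-04]
```

View pics/c5.png

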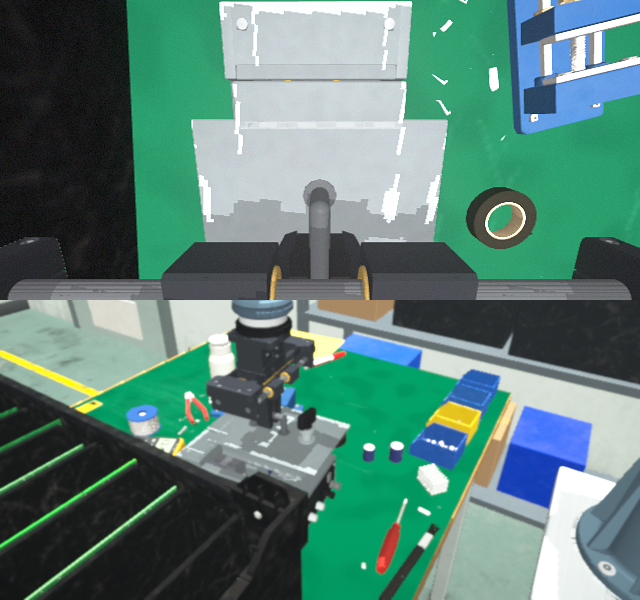

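Picture c5: cover held level over the supply, shoulders at row 121, hood's front edge at row 79, tongue between them; tape untouched at (500,217).

```bash
python3 - <<'E'
from m import *
im,c=ld("w5")
L,Rr=edges(im,range(128,230),320,180,455)
for z in(.129,.1335,.138): y,n,o=body(c,L,Rr,z)
L,Rr=edges(im,range(10,72),320,200,425)
for z in(.075,.08,.085): body(c,L,Rr,z)
u=np.array([n[1],-n[0]]); 
print("shoulder along",[onz(c,(x,121),.1335)[:2]@u for x in(215,420)],"tip",onz(c,(320,81),.1335)[:2]@u, "bow lateral",onz(c,(319.5,230),.165)[:2]@n)
print("shoulder row z",[tuple(onz(c,(x,121),.1335).round(4)) for x in(215,420)])
E
```

```text
z 0.129 yaw L/R 7.32 6.31 width 0.1346 offset n 0.1125
z 0.1335 yaw L/R 7.32 6.31 width 0.1308 offset n 0.1125
z 0.138 yaw L/R 7.32 6.31 width 0.127 offset n 0.1125
z 0.075 yaw L/R 6.92 6.96 width 0.1235 offset n 0.1134
z 0.08 yaw L/R 6.92 6.96 width 0.1206 offset n 0.1133
z 0.085 yaw L/R 6.92 6.96 width 0.1177 offset n 0.1133
shoulder along [np.float64(0.6376400670950648), np.float64(0.6376962661870821)] tip 0.6567085836121419 bow lateral 0.11228346467483663
shoulder row z [(np.float64(0.6135), np.float64(0.24), np.float64(0.1335)), (np.float64(0.626), np.float64(0.1362), np.float64(0.1335))]
```

Request:
drive_tool(
  series=[
    [0.005,0,0.001,-0.015,0],
    [0.005,0,0.001,-0.03,0],
    [0.005,0,0.001,-0.04,0],
    [0.005,0,0.001,-0.04,0],
    [0.005,0,0.001,-0.04,0],
  ],
)

```text
clock: 7.23
position: [0.5542, 0.1823, 0.1135]
eef_rot: [0.998, 0.06, -0.001, 0.0]
ft_force: [-0.7, -0.3, -3.1]
finger_gap: 0.0089
grip_force: 30.0
```

Request:
drive_tool(
  series=[
    [0.005,0,0,-0.002,0],
    [0.005,0,0,-0.004,0],
    [0.005,0,0,-0.006,0],
    [0.005,0,0,-0.008,0],
    [0.005,0,0,-0.008,0],
  ],
)

```text
clock: 7.65
position: [0.5544, 0.1829, 0.1058]
eef_rot: [0.998, 0.06, -0.0, 0.0]
ft_force: [0.3, 0.8, -3.8]
finger_gap: 0.0085
grip_force: 30.0
```

Request:
drive_tool(
  series=[
    [0.005,0,0,-0.002,0],
    [0.005,0,0,-0.004,0],
    [0.005,0,0,-0.006,0],
    [0.005,0,0,-0.007,0],
    [0.005,0,0,-0.007,0],
  ],
)

```text
clock: 8.07
position: [0.5542, 0.1828, 0.0986]
eef_rot: [0.998, 0.06, -0.0, 0.0]
ft_force: [-0.4, 0.0, -4.2]
finger_gap: 0.0086
grip_force: 30.0
```

Request:
drive_tool(
  series=[
    [0.005,0,0,-0.001,0],
    [0.005,0,0,-0.002,0],
    [0.005,0,0,-0.002,0],
  ],
)

```text
clock: 8.32
position: [0.5544, 0.1828, 0.0969]
eef_rot: [0.998, 0.06, -0.0, 0.0]
ft_force: [-0.3, -0.2, -4.0]
finger_gap: 0.0086
grip_force: 30.0
```

Request:
drive_tool(
  series=[
    [0.005,0,0,-0.001,0],
    [0.005,0,0,-0.002,0],
    [0.005,0,0,-0.002,0],
  ],
)

```text
clock: 8.57
position: [0.5546, 0.1829, 0.095]
eef_rot: [0.998, 0.06, 0.0, -0.0]
ft_force: [0.4, 0.7, -3.6]
finger_gap: 0.0092
grip_force: 30.0
```

Request:
drive_tool(
  series=[
    [0.005,0,0,-0.001,0],
    [0.005,0,0,-0.001,0],
    [0.005,0,0,-0.002,0],
    [0.005,0,0,-0.002,0],
  ],
)

```text
clock: 8.9
position: [0.5549, 0.1829, 0.0944]
eef_rot: [0.998, 0.061, 0.0, 0.0]
ft_force: [-4.7, -1.2, 7.0]
finger_gap: 0.0083
grip_force: 30.1
```

Request:
drive_tool(
  series=[
    [0.005,0,0,0.0005,0],
    [0.005,0.002,0.0002,0.0005,0],
    [0.005,0.005,0.0006,0.0005,0],
    [0.005,0.008,0.001,0.0005,0],
    [0.005,0.011,0.0013,0.0005,0],
  ],
)

```text
clock: 9.32
position: [0.5645, 0.1843, 0.0944]
eef_rot: [0.998, 0.061, -0.001, 0.0]
ft_force: [-9.3, -0.1, 10.3]
finger_gap: 0.0088
grip_force: 30.1
```

Request:
drive_tool(
  series=[
    [0.005,0,0,0.001,0],
    [0.005,0.002,0.0002,0.001,0],
    [0.005,0.005,0.0006,0.001,0],
    [0.005,0.008,0.001,0.001,0],
    [0.005,0.008,0.001,0.001,0],
  ],
)

```text
clock: 9.73
position: [0.5741, 0.1852, 0.0945]
eef_rot: [0.998, 0.06, 0.0, -0.0]
ft_force: [-1.1, 0.4, 0.8]
finger_gap: 0.0085
grip_force: 30.1
```

Request:
drive_tool(
  series=[
    [0.005,0.0015,0.0002,0,0],
    [0.005,0.003,0.0004,0,0],
    [0.005,0.0045,0.0005,0,0],
    [0.005,0.006,0.0007,0,0],
    [0.005,0.006,0.0007,0,0],
  ],
)

```text
clock: 10.15
position: [0.5799, 0.1859, 0.0945]
eef_rot: [0.998, 0.06, 0.0, -0.0]
ft_force: [-2.2, 0.5, 1.4]
finger_gap: 0.0089
grip_force: 30.1
```

Request:
drive_tool(
  series=[
    [0.005,0.0005,0.0001,0,0],
    [0.005,0.001,0.0001,0,0],
    [0.005,0.0015,0.0002,0,0],
    [0.005,0.0015,0.0002,0,0],
  ],
)

```text
clock: 10.48
position: [0.5799, 0.1859, 0.0945]
eef_rot: [0.998, 0.061, -0.001, 0.0]
ft_force: [-7.5, -1.4, 5.5]
finger_gap: 0.0089
grip_force: 30.1
```

Request:
drive_tool(
  series=[
    [0.005,0.001,0.0001,0,0],
    [0.005,0.002,0.0002,0,0],
    [0.005,0.002,0.0002,0,0],
  ],
)

```text
clock: 10.73
position: [0.5801, 0.1859, 0.0944]
eef_rot: [0.998, 0.061, -0.004, 0.0]
ft_force: [-16.6, -3.4, 12.1]
finger_gap: 0.0086
grip_force: 30.1
```

```bash
python3 - <<'E'
from m import *
im,c=cam("wrist"); save("w6",im); pickle.dump((im,c),open("w6.pkl","wb"))
cv2.imwrite("pics/c6.png",cv2.resize(im[0:260,160:480],None,fx=2.3,fy=2.3,interpolation=cv2.INTER_CUBIC)[...,::-1])
s=bot.state(); print(s["position"],s["ft_force"],R.from_quat(s["eef_rot"]).as_matrix()[:,0].round(4))
L,Rr=edges(im,range(130,210),320,150,490)
print(L[::10],Rr[::10])
for z in(.07,.074,.078): body(c,L,Rr,z)
E
```

```text
[0.58004668 0.18589822 0.09437119] [-15.41451742  -2.80181316  11.7957625 ] [ 0.9926  0.1212 -0.0072]
[(np.float64(192.5), 130), (np.float64(193.5), 140), (np.float64(194.5), 150), (np.float64(195.5), 160), (np.float64(196.5), 170), (np.float64(197.5), 180), (np.float64(198.5), 190), (np.float64(199.5), 200)] [(np.float64(446.5), 130), (np.float64(476.5), 140), (np.float64(443.5), 150), (np.float64(442.5), 160), (np.float64(441.5), 170), (np.float64(440.5), 180), (np.float64(439.5), 190), (np.float64(438.5), 200)]
z 0.07 yaw L/R 6.73 -13.26 width 0.1352 offset n 0.2231
z 0.074 yaw L/R 6.73 -13.26 width 0.1318 offset n 0.2233
z 0.078 yaw L/R 6.73 -13.26 width 0.1284 offset n 0.2235
```

View pics/c6.png

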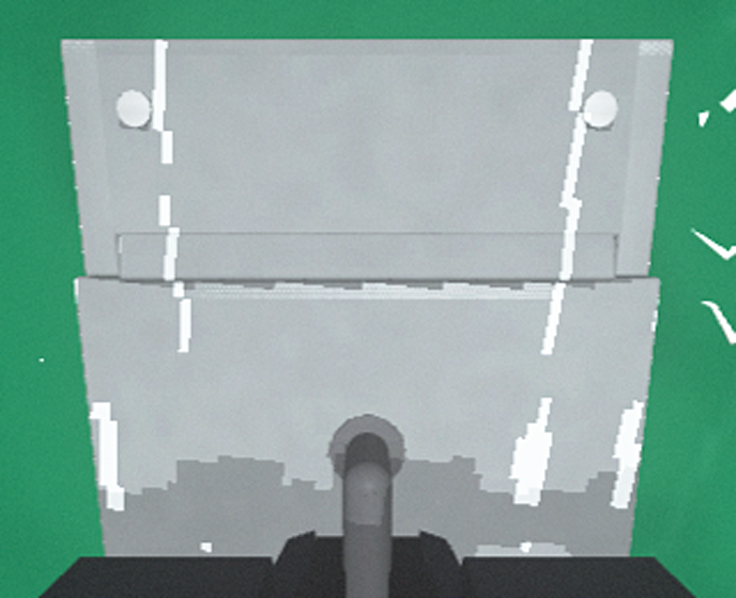

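Picture c6: the plate's shoulders lie against the hood's cheeks (row 277 of the crop) with the tongue under the hood, so the cover is home. I'll relax, release and rise.

Request:
drive_tool(
  series=[
    [0.005,-0.001,-0.0001,0,0],
    [0.005,-0.002,-0.0002,0.0005,0],
    [0.02,-0.002,-0.0002,0.0005,0],
    [0.04,-0.002,-0.0002,0.0005,0],
    [0.05,-0.002,-0.0002,0.0005,0],
    [0.05,-0.002,-0.0002,0.0005,0],
  ],
)

```text
clock: 11.28
position: [0.5819, 0.1861, 0.0954]
eef_rot: [0.998, 0.06, 0.001, -0.0]
ft_force: [1.2, 0.1, -0.3]
finger_gap: 0.033
grip_force: 0.0
```

Request:
drive_tool(
  series=[
    [0.05,-0.002,0,0.03,0],
    [0.05,-0.02,0,0.07,0],
    [0.05,-0.05,-0.006,0.1,0],
    [0.05,-0.09,-0.01,0.12,0],
    [0.05,-0.11,-0.013,0.12,0],
    [0.05,-0.11,-0.013,0.12,0],
    [0.05,-0.11,-0.013,0.12,0],
  ],
)

```text
clock: 11.87
position: [0.471, 0.1732, 0.216]
eef_rot: [0.998, 0.061, 0.001, -0.0]
ft_force: [0.2, 0.3, -0.0]
finger_gap: 0.0499
grip_force: 0.0
```

```bash
python3 - <<'E'
from m import *
im,c=cam("wrist"); save("w7",im); pickle.dump((im,c),open("w7.pkl","wb"))
s=bot.state(); print(s["position"],s["q"].round(3),R.from_quat(s["eef_rot"]).as_matrix()[:,0].round(4))
S=np.array([.585,.1135]); t=np.radians(6.9); u=np.array([np.cos(t),np.sin(t)]); n=np.array([-u[1],u[0]])
print("wing px predicted",proj(c,list((.535*u+.1135*n))+[.111]))
cv2.imwrite("pics/c7.png",cv2.resize(im[0:260,160:480],None,fx=2.3,fy=2.3,interpolation=cv2.INTER_CUBIC)[...,::-1])
E
```

```text
[0.47171341 0.17313367 0.21561582] [0.115 0.051 1.823 0.    1.266 1.565] [0.9927 0.1206 0.0021]
wing px predicted [319.94467536 145.81495113]
```

View pics/c7.png

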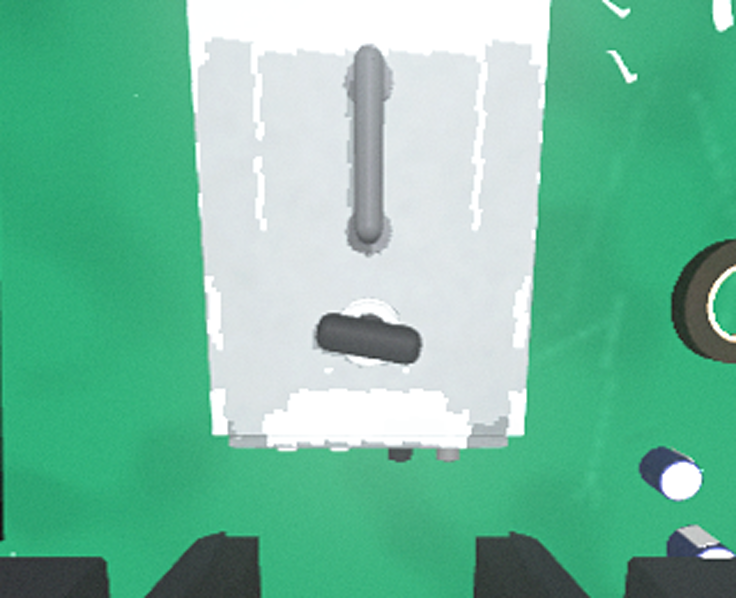

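Picture c7: the wing is centred at crop (369,338), i.e. px (320,147), its right end lower, so roughly 10° clockwise. The capacitors and tape have not been moved.

```bash
python3 - <<'E'
from m import *
im,c=ld("w7"); g=cv2.cvtColor(im,cv2.COLOR_RGB2GRAY)
m=np.zeros_like(g); m[130:165,290:350]=(g[130:165,290:350]<90)
n,l,s,ce=cv2.connectedComponentsWithStats(m); k=1+s[1:,4].argmax()
ys,xs=np.where(l==k); P=np.c_[xs,ys].astype(np.float32)
mu=P.mean(0); print(mu,s[k])
for z in(.111,.118):
    W=np.array([onz(c,p,z)[:2] for p in P]); w=W.mean(0); d=np.linalg.svd(W-w)[2][0]; d*=np.sign(d[1])
    a=np.degrees(np.arctan2(d[1],d[0])); print(z,w.round(4),"cw from y",96.9-a, "len",np.ptp((W-w)@d))
E
```

```text
[318.43652 147.08049] [298 137  45  21 323]
0.111 [0.5163 0.178 ] cw from y 10.098516084794582 len 0.03616504427687522
0.118 [0.5169 0.1781] cw from y 10.098516084794568 len 0.03511420355725978
```

Request:
drive_tool(
  series=[
    [0.024,0.006,0.001,0,7],
    [0.024,0.012,0.001,0,14],
    [0.024,0.018,0.002,0,21],
    [0.024,0.024,0.003,0,28],
    [0.024,0.03,0.003,0,35],
    [0.024,0.036,0.004,0,42],
    [0.024,0.042,0.005,0,49],
    [0.024,0.045,0.005,0,56],
  ],
)

```text
clock: 12.58
position: [0.5178, 0.178, 0.2141]
eef_rot: [0.851, 0.524, -0.0, -0.0]
ft_force: [-0.5, 0.5, -0.1]
finger_gap: 0.0237
grip_force: 0.0
```

Request:
drive_tool(
  series=[
    [0.024,0,0,0,7],
    [0.024,0,0,-0.02,14],
    [0.024,0,0,-0.04,21],
    [0.024,0,0,-0.06,24],
    [0.024,0,0,-0.07,24],
    [0.024,0,0,-0.07,24],
    [0.024,0,0,-0.07,24],
  ],
)

```text
clock: 13.17
position: [0.5164, 0.178, 0.1444]
eef_rot: [0.727, 0.687, -0.001, -0.0]
ft_force: [-0.6, 1.0, 0.5]
finger_gap: 0.0237
grip_force: 0.0
```

```bash
python3 - <<'E'
from m import *
s=bot.state(); A=R.from_quat(s["eef_rot"]).as_matrix(); print(s["position"],s["q"].round(3),A.round(4),np.degrees(np.arctan2(A[1,1],A[0,1])),s["finger_gap"])
E
```

```text
[0.51637779 0.17796693 0.14441797] [ 0.115  0.238  1.768 -0.     1.137  0.17 ] [[ 5.560e-02  9.985e-01 -1.500e-03]
 [ 9.985e-01 -5.560e-02 -2.000e-04]
 [-3.000e-04 -1.500e-03 -1.000e+00]] -3.189406999657117 0.023724827310142395
```

Request:
drive_tool(
  series=[
    [0.024,0,0,-0.015,0],
    [0.024,0,0,-0.028,0],
    [0.024,0,0,-0.033,0],
    [0.024,0,0,-0.033,0],
  ],
)

```text
clock: 13.5
position: [0.5161, 0.178, 0.1119]
eef_rot: [0.726, 0.688, -0.0, -0.0]
ft_force: [-0.6, -0.1, -0.0]
finger_gap: 0.0239
grip_force: 0.0
```

Request:
drive_tool(
  series=[
    [0.005,0,0,0,0],
    [0.005,0,0,0,0],
    [0.005,0,0,0,0],
    [0.005,0,0,0,0],
    [0.005,0,0,0,0],
  ],
)

```text
clock: 13.92
position: [0.5171, 0.1782, 0.1132]
eef_rot: [0.726, 0.688, 0.001, 0.001]
ft_force: [1.1, 0.1, 3.2]
finger_gap: 0.0119
grip_force: 30.0
```

Request:
drive_tool(
  series=[
    [0.005,0,0,0,5],
    [0.005,0,0,0,11],
    [0.005,0,0,0,17],
    [0.005,0,0,0,23],
    [0.005,0,0,0,28],
    [0.005,0,0,0,32],
    [0.005,0,0,0,32],
    [0.005,0,0,0,32],
  ],
)

```text
clock: 14.58
position: [0.5171, 0.1782, 0.1129]
eef_rot: [0.509, 0.861, 0.001, 0.001]
ft_force: [2.3, 0.6, 4.2]
finger_gap: 0.0117
grip_force: 30.0
```

Request:
drive_tool(
  series=[
    [0.005,0,0,-0.002,0],
    [0.005,0,0,-0.004,0],
    [0.005,0,0,-0.004,0],
  ],
)

```text
clock: 14.83
position: [0.5171, 0.1782, 0.1086]
eef_rot: [0.509, 0.861, 0.001, 0.001]
ft_force: [2.6, 1.7, 7.1]
finger_gap: 0.0118
grip_force: 30.0
```

Request:
drive_tool(
  series=[
    [0.005,0,0,-0.002,0],
    [0.005,0,0,-0.004,0],
    [0.005,0,0,-0.006,0],
    [0.005,0,0,-0.008,0],
    [0.005,0,0,-0.01,0],
    [0.005,0,0,-0.01,0],
    [0.005,0,0,-0.01,0],
  ],
)

```text
clock: 15.42
position: [0.5172, 0.1782, 0.0995]
eef_rot: [0.509, 0.861, 0.001, 0.001]
ft_force: [-0.2, 0.1, 13.3]
finger_gap: 0.0116
grip_force: 30.0
```

Request:
drive_tool(
  series=[
    [0.005,0,0,-0.001,0],
    [0.005,0,0,-0.002,0],
    [0.005,0,0,-0.002,0],
    [0.005,0,0,-0.002,0],
  ],
)

```text
clock: 15.75
position: [0.5172, 0.1782, 0.0978]
eef_rot: [0.509, 0.861, 0.001, 0.001]
ft_force: [-1.9, -0.8, 13.9]
finger_gap: 0.012
grip_force: 30.0
```

Request:
drive_tool(
  series=[
    [0.005,0,0,0,-3],
    [0.005,0,0,0,-9],
    [0.005,0,0,0,-15],
    [0.005,0,0,0,-21],
    [0.005,0,0,0,-27],
    [0.005,0,0,0,-30],
    [0.005,0,0,0,-30],
  ],
)

```text
clock: 16.33
position: [0.5172, 0.1782, 0.0978]
eef_rot: [0.715, 0.699, 0.001, 0.001]
ft_force: [-0.8, -0.7, 14.7]
finger_gap: 0.012
grip_force: 30.0
```

```bash
python3 - <<'E'
from m import *
s=bot.state(); A=R.from_quat(s["eef_rot"]).as_matrix(); print(s["position"],s["q"].round(3),np.degrees(np.arctan2(A[1,1],A[0,1])),s["ft_force"],s["ft_torque"],s["finger_gap"])
E
```

```text
[0.5171748  0.17822927 0.09778383] [ 0.115  0.306  1.793 -0.     1.041  0.138] -1.3306964047031775 [-0.83254646 -0.68151233 14.73571373] [-0.07494725  0.14158644 -0.030732  ] 0.012010435274638322
```

Request:
drive_tool(
  series=[
    [0.005,0,0,0,-6],
    [0.005,0,0,0,-12],
    [0.005,0,0,0,-18],
    [0.005,0,0,0,-24],
    [0.005,0,0,0,-30],
    [0.005,0,0,0,-36],
    [0.005,0,0,0,-42],
    [0.005,0,0,0,-48],
  ],
)

```text
clock: 17.0
position: [0.5171, 0.1783, 0.0977]
eef_rot: [0.938, 0.347, 0.001, 0.0]
ft_force: [-2.0, 0.1, 14.8]
finger_gap: 0.0117
grip_force: 30.0
```

Request:
drive_tool(
  series=[
    [0.005,0,0,0,-4],
    [0.005,0,0,0,-8],
    [0.005,0,0,0,-12],
    [0.005,0,0,0,-12],
  ],
)

```text
clock: 17.33
position: [0.5171, 0.1782, 0.0977]
eef_rot: [0.969, 0.247, 0.001, 0.0]
ft_force: [-2.2, -0.3, 14.8]
finger_gap: 0.0118
grip_force: 30.0
```

```bash
python3 - <<'E'
from m import *
s=bot.state(); A=R.from_quat(s["eef_rot"]).as_matrix(); print(s["position"],s["q"].round(3),np.degrees(np.arctan2(A[1,1],A[0,1])),s["ft_force"],s["ft_torque"],s["finger_gap"])
E
```

```text
[0.51707899 0.17824802 0.09773179] [0.115 0.306 1.793 0.    1.041 1.186] -61.37255806213083 [-2.21286151 -0.33101585 14.76515557] [0.01392495 0.24934203 0.01305356] 0.011781544414416017
```

Request:
drive_tool(
  series=[
    [0.005,0,0,0.002,0],
    [0.005,0,0,0.004,0],
    [0.005,0,0,0.005,0],
    [0.005,0,0,0.006,0],
    [0.005,0,0,0.006,0],
  ],
)

```text
clock: 17.75
position: [0.5169, 0.1782, 0.1028]
eef_rot: [0.968, 0.249, 0.001, 0.0]
ft_force: [1.1, 0.2, 8.1]
finger_gap: 0.0113
grip_force: 30.0
```

Request:
drive_tool(
  series=[
    [0.012,0,0,0.0005,0],
    [0.024,0,0,0.0005,0],
    [0.03,0,0,0.0005,0],
    [0.03,0,0,0.0005,0],
    [0.03,0,0,0.02,0],
    [0.03,0,0,0.05,0],
    [0.03,-0.02,0,0.08,0],
    [0.03,-0.06,0,0.11,0],
  ],
)

```text
clock: 18.42
position: [0.4639, 0.1776, 0.2083]
eef_rot: [0.968, 0.249, 0.0, 0.0]
ft_force: [0.6, 0.7, 0.9]
finger_gap: 0.0302
grip_force: 0.0
```

Request:
drive_tool(
  series=[
    [0.03,-0.03,-0.005,0,0],
    [0.03,-0.05,-0.008,0,0],
    [0.03,-0.05,-0.008,0,0],
    [0.03,-0.05,-0.008,0,0],
  ],
)

```text
clock: 18.75
position: [0.4118, 0.1701, 0.2068]
eef_rot: [0.968, 0.25, -0.0, -0.0]
ft_force: [-0.0, 0.4, 0.2]
finger_gap: 0.0299
grip_force: 0.0
```

```bash
python3 - <<'E'
from m import *
im,c=cam("wrist"); s,cs=cam("side"); print(bot.state()["ft_force"])
cv2.imwrite("pics/c8.png",np.hstack([cv2.resize(im[0:300,160:480],None,fx=1.25,fy=1.25),cv2.resize(s[180:330,180:380],(400,300)).copy() if 0 else cv2.copyMakeBorder(cv2.resize(s[200:330,190:390],(400,260)),0,115,0,0,0)])[...,::-1])
E
```

```text
[-0.34976208 -0.35292796  0.0389058 ]
```

View pics/c8.png

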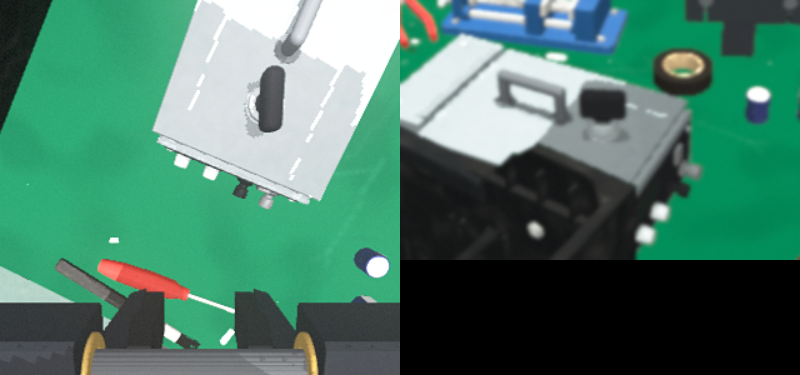

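Picture c8: the wing is turned about a quarter turn and sits low, the cover is home and the other objects are in place. On letting up, the spring force stayed upward until about 10.4 mm in, which fits the notch depth. I'm handing the job in.

```bash
python3 -c "
from plant import bot
print(bot.sign_off())"
```

```text
the job is handed in; nothing more can be done
None
```

The cover is home under the hood, the stud was pressed in through the slot and turned about 90° clockwise, and I handed the job in at about 19 s; the lock is inferred from the spring-back force and depth (about 10.4 mm in), and the hand-in returned no verdict.

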